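# Pack the changeover kit for the wire stripper

### The arm

A 7-joint arm with a two-finger parallel gripper is mounted at the origin on the work surface. World frame = base frame: x ahead of the robot, y to its left, z up, the work surface at z = 0. Lengths are in m, angles in rad, forces in N, time in s.
With the tool pointing down it reaches from about 0.425 to 0.925 m from the base axis. Payload 6.8 kg.
Tool frame: the origin (TCP) lies on the front face of the gripper's body, between the roots of the fingers; the fingertips stand 73 mm ahead of it and the grasp point (between the pads) lies 54 mm ahead of it (env.nose_length is the distance from the TCP to the fingertips, in m); z points along the fingers, y is the line along which they close (so a half turn about z gives the same grasp; the last joint's range is limited). The gripper opens to 85 mm and grips with 20 to 120 N. Pads are 22 mm wide; open, the fingers measure 114 mm over their backs; the gripper's body (76 mm by 85 mm) begins 54 mm behind the grasp point. The pads swing forward as they close: fully open they stand 13 mm farther back than shut.
Start: joints at [1.212, 0.477, 0.022, 1.555, -0.011, 1.109, -0.083], TCP at [0.168, -0.654, 0.304] pointing down, gripper open.
Joint ranges: [-2.96, 2.96], [-0.34, 2.1], [-1.41, 1.46], [0.24, 2.44], [-1.37, 4.51], [0.17, 1.92], [-2.96, 2.96]. Speed limits (rad/s): [2.39, 2.39, 3.14, 3.14, 3.14, 3.14, 3.14].

### API

Orientations are given as a unit quaternion [w, x, y, z].
In Python, from cell import env, kin, camera, calibration, job gives the robot as it stands. The module is installed in compiled form; this text tells all that it offers. Calls block until the motion is done:
- env.reach(position, orientation): joint-space move of the TCP to a pose.
- env.movel(position, velocity=0.15, rot=None, stop_force=None): straight line of the TCP; rot=None keeps the orientation; velocity is the mean speed in m/s. With stop_force (N) it stops when the force on the tool has changed by that much, and returns True; else False.
- env.goto_joints(angles): joint-space move.
- env.grip(opening, f_grip=None): finger opening in m; f_grip is the grip in N (None keeps the last); returns when the fingers have stopped.
- env.dwell(seconds).
- kin.inverse_kinematics(position, orientation): joint angles nearest the present ones, or None.
- env.get_state(): the state.
- camera(name): name is "scene" or "side" or "wrist"; returns (picture, depth): 384x512x3 uint8, blue, green, red; 384x512 float32, m along the optical axis (not along the pixel's ray), 0 where there is no reading.
- calibration(name): a dict with "fx", "fy", "cx", "cy" (pixels), "k1" (the pictures are not rectified: a ray, as slopes to the right and down, at radius r is drawn at 1 + k1 r^2 times it, then the intrinsics apply), "rvec" (rotation vector, rad) and "tvec" (3), from world to camera coordinates, as OpenCV has them. Camera axes: x right, y down, z forward; pixel columns grow to the right and rows downward; lengths in m; the calibration is good to about 2 mm. A picture is of the moment at which its call begins: read the wrist's pose just before it. calibration takes no time and is no camera call; for the wrist camera it gives the pose at the moment of the call.
A pose or a line that the arm cannot do raises env.PlanningError and nothing moves.
- job.job_done(): hands the job in; it is judged then, once.
The state is a dict: "time": time; "qpos": joint angles; "joint_velocities": joint speeds; "joint_torque": joint torques, N m; "tcp_pos": TCP position; "orientation": TCP orientation; "force": force on the tool from outside, world axes, zero at the start; "torque": the same for the moment, N m; "opening": finger opening in m; "gripper_force": force on a finger pad.
Only numpy, scipy, OpenCV 4.12 (cv2) and the standard library are available. Lean on these libraries where they do the work, as an engineer would, in place of code of your own. Each camera call takes 0.05 s, during which the arm holds its last target. There are 200 camera calls.

### The job

Pack the changeover kit for the wire stripping machine into the yellow tray: stand the large feed roller in the round nest, the long blade holder lengthwise in the long nest and the guide nozzle upright in the square nest, and put the spacer collar over the post, each flat on its nest's floor. Leave the small roller and the short blade holder where they are on the mat, undisturbed.

Things in the scene. Friction and masses are not known exactly. Their poses are not given: they have to be found in the camera images.
- feed_roller: The large feed roller: a plain aluminium cylinder with a knurled rim, 50 mm diameter, 30 mm tall, standing flat, its flat top closed but for a small dark screw head (10 mm) in the middle. Origin: centre of its underside, z up. It goes into the round nest.
- blade_holder: The long blade holder: a dark steel block 64 mm long (its x) by 24 mm wide (its y) by 30 mm tall; along the middle of its top stand two bright blades 3 mm thick that rise 10 mm more (40 mm in all). Origin: centre of its underside, z up. It goes into the long nest.
- guide_nozzle: The guide nozzle: brass, round, standing upright; a foot flange 32 mm in diameter and 12 mm high, above it a straight shank 18 mm in diameter from 14 to 50 mm height, then a tapered tip, 60 mm tall in all. Origin: centre of its underside, z up. It goes into the square nest.
- spacer_collar: The spacer collar: a plain steel ring, 42 mm outer and 26 mm inner diameter, 30 mm tall, lying flat, open right through. Origin: centre of its underside, z up. It goes over the post of the post nest.
- small_roller: A look-alike that stays on the mat: a roller just like the feed roller but only 34 mm in diameter (30 mm tall). Origin: centre of its underside. All six loose parts stand on a blue 2 mm mat, 280 by 320 mm, in two rows of three about 105 mm apart, shuffled; each weighs 0.05 to 0.35 kg.
- short_holder: A look-alike that stays on the mat: a blade holder just like the long one but only 40 mm long (24 mm wide, 30 mm tall, blades to 40 mm). Origin: centre of its underside, x along its length. Clipboard, screwdriver and water bottle lie beyond 0.74 m from the robot's axis.
- round_nest: Grey plastic nest, fixed in the yellow tray: a 90 mm square plate with a round rim of 68 mm inner and 80 mm outer diameter. Origin: centre of the underside of the plate, z up; the floor inside is at z = +4 mm, the rim's top at +12 mm.
- long_nest: Grey plastic nest, fixed in the yellow tray: a 90 mm square plate with a rectangular rim, inside 80 mm long (its x) by 42 mm (its y), rim 5 mm thick. Origin: centre of the underside of the plate; floor at z = +4 mm, rim's top at +12 mm. The blade holder lies in it lengthwise, either way round. The four nests fill the tray 2 by 2, 100 mm apart, in an order that changes, turned with it.
- square_nest: Grey plastic nest, fixed in the yellow tray: a 90 mm square plate with a square rim, inside 50 by 50 mm, rim 6 mm thick. Origin: centre of the underside of the plate; floor at z = +4 mm, rim's top at +12 mm. The yellow tray is 214 mm square, its 5 mm wall rises 16 mm above the bench. Tray and mat lie left and right of the robot, either way round.
- post_nest: Grey plastic nest, fixed in the yellow tray: a 90 mm square plate, no rim, with one upright steel post in its middle, 10 mm in diameter, its top 24 mm above the floor. Origin: centre of the underside of the plate; floor at z = +4 mm, post's top at +28 mm.
Mind the look-alikes: they are no part of the job. Of the things that look like the guide_nozzle, the smallest one is meant.

How it is judged:
By the outcome, as a careful person would: the job done as asked, in the order asked, and still so for the second after the job is handed in, with the robot touching nothing.
It also fails if it takes over 102 s, if anything falls off the work surface, if the arm or the gripper's body presses on something with over 40 N, if the wrist force passes 120 N, or if a joint passes its speed limit or range.

## Working session

There is one attempt and no reset: what is moved stays moved. The work goes in short steps, each a Python script; the robot and the scene stay as the last script left them, time stands still between calls to the robot, and variables do not carry over. Pictures are saved under pics/ and viewed, at most 14 in all, crops included, and the job is handed in when it is done.

```bash
ls; mkdir -p pics; cat > h.py <<'E'
from cell import env,kin,camera,calibration,job
import numpy as np,cv2
def world(name,u,v,depth=None,z=None,c=None):
    c=c or calibration(name)
    x=(u-c['cx'])/c['fx'];y=(v-c['cy'])/c['fy'];a,b=x,y
    for _ in range(20):
        s=1+c['k1']*(a*a+b*b);a,b=x/s,y/s
    R=cv2.Rodrigues(np.array(c['rvec'],float))[0];t=np.array(c['tvec'],float).ravel()
    d=R.T@np.array([a,b,1.]);o=-R.T@t
    return o+d*(depth if depth is not None else (z-o[2])/d[2])
E
python3 - <<'E'
from h import *
for n in ("scene","side","wrist"):
    c=calibration(n);p,d=camera(n);cv2.imwrite(f"pics/{n}0.png",p);np.savez(f"pics/{n}0.npz",p=p,d=d)
    R=cv2.Rodrigues(np.array(c['rvec'],float))[0];print(n,c,-R.T@np.array(c['tvec']).ravel())
print(env.get_state(),env.nose_length)
E
```

```text
pics
scene {'fx': 424.81512034087353, 'fy': 424.81512034087353, 'cx': 257.6982905796679, 'cy': 192.6276561622102, 'k1': 0.00264994317837154, 'rvec': array([ 2.12784687,  0.54488038, -0.2656624 ]), 'tvec': array([-0.4762498 , -0.1248482 ,  1.26245957])} [ 0.93647051 -0.74944276  0.63052649]
side {'fx': 413.6696401030815, 'fy': 413.6696401030815, 'cx': 252.3741681471722, 'cy': 188.46206522780196, 'k1': -0.02441337419678271, 'rvec': array([ 2.2998962 , -0.54244513,  0.22976862]), 'tvec': array([-0.47339591,  0.22010415,  0.6945415 ])} [ 0.27010472 -0.5140793   0.64629973]
wrist {'fx': 282.20048186920064, 'fy': 282.20048186920064, 'cx': 252.756345638885, 'cy': 194.09105481339014, 'k1': -0.06379518782273821, 'rvec': array([-2.29521264,  1.77965199,  0.25912092]), 'tvec': array([-0.67406342, -0.03602219,  0.37895938])} [ 0.23838923 -0.63529588  0.3726111 ]
{'time': 0.15, 'qpos': array([ 1.21189301,  0.47763924,  0.02234539,  1.55617629, -0.01148288,
        1.10931406, -0.08308398]), 'joint_velocities': array([ 0.00061585, -0.00173465,  0.00044702, -0.00302167, -0.00068013,
        0.00095791,  0.00035776]), 'joint_torque': array([ 2.70729186e-03, -5.96926332e+01,  1.61015041e+00, -2.81491238e+01,
        1.26663392e-02,  6.49432346e-03, -1.65307375e-05]), 'tcp_pos': array([ 0.16743856, -0.65355366,  0.30314981]), 'orientation': array([-6.89432465e-04,  9.92144571e-01,  1.25094583e-01, -1.44189047e-04]), 'force': array([ 0.07902235,  0.37435416, -1.47114917]), 'torque': array([ 0.03264717,  0.05270332, -0.01923079]), 'gripper_force': 0.0, 'opening': 0.08548844951746368} 0.0726
```

View pics/scene0.png

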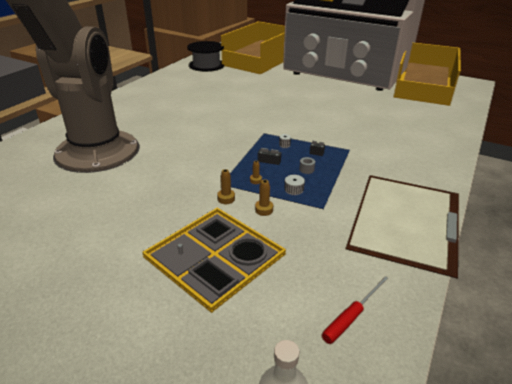

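View pics/wrist0.png

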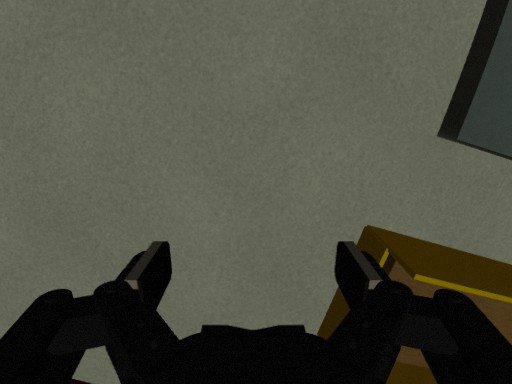

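View pics/side0.png

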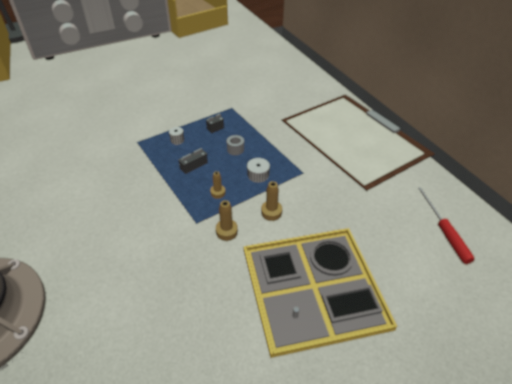

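The scene and side pictures show three nozzle-like things. In the side picture they are at (218,184) on the mat, (227,220) and (272,200) between mat and tray. The one on the mat is the smallest and should be the target. I also see the long holder (194,160), short holder (215,123), small roller (176,135), feed roller (258,170) and collar (235,145). The tray centre is near (317,288), with the square nest at (281,265), round (331,257), post (295,312) and long (352,303).

```bash
python3 - <<'E'
from h import *
f=np.load('pics/side0.npz');p,d=f['p'],f['d']
cv2.imwrite('pics/crop1.png',cv2.resize(p[100:245,130:310],None,fx=4,fy=4,interpolation=cv2.INTER_CUBIC))
for n,u,v,z in [('nozsm',217,172,.062),('nozA foot',227,230,.005),('nozB foot',272,211,.005),('nozA',225,204,.1),('nozB',273,184,.1),('long',194,157,.042),('short',215,121,.042),('smroll',176,130,.032),('feed',258,163,.032),('collar',235,146,.032),
 ('t0',244,246,.016),('t1',348,231,.016),('t2',392,325,.016),('t3',272,350,.016),('sq',281,265,.004),('rd',331,257,.004),('post',295,311,.028),('long',353,303,.004),('m0',138,149,.002),('m1',232,109,.002),('m2',300,172,.002),('m3',199,214,.002)]:
    print(n,world('side',u,v,z=z).round(3), world('side',u,v,depth=d[v,u]).round(3))
E
```

```text
nozsm [0.491 0.09  0.062] [0.491 0.089 0.063]
nozA foot [ 0.463 -0.019  0.005] [ 0.458 -0.031  0.021]
nozB foot [ 0.568 -0.014  0.005] [ 0.561 -0.026  0.021]
nozA [ 0.456 -0.035  0.1  ] [ 0.461 -0.022  0.085]
nozB [ 0.559 -0.028  0.1  ] [ 0.567 -0.014  0.085]
long [0.472 0.179 0.042] [0.475 0.189 0.034]
short [0.568 0.286 0.042] [0.574 0.301 0.03 ]
smroll [0.473 0.307 0.032] [0.472 0.303 0.035]
feed [0.597 0.107 0.032] [0.597 0.107 0.032]
collar [0.576 0.185 0.032] [0.577 0.188 0.03 ]
t0 [ 0.473 -0.077  0.016] [ 0.473 -0.078  0.017]
t1 [ 0.672 -0.136  0.016] [ 0.671 -0.136  0.017]
t2 [ 0.619 -0.33   0.016] [ 0.619 -0.331  0.016]
t3 [ 0.424 -0.279  0.016] [ 0.423 -0.28   0.018]
sq [ 0.519 -0.14   0.004] [ 0.517 -0.142  0.008]
rd [ 0.613 -0.166  0.004] [ 0.609 -0.17   0.01 ]
post [ 0.486 -0.243  0.028] [ 0.484 -0.245  0.033]
long [ 0.592 -0.264  0.004] [ 0.589 -0.267  0.01 ]
m0 [0.373 0.315 0.002] [0.374 0.315 0.002]
m1 [0.652 0.37  0.002] [0.651 0.367 0.004]
m2 [0.686 0.066 0.002] [0.685 0.066 0.003]
m3 [0.43  0.049 0.002] [0.429 0.049 0.002]
```

View pics/crop1.png

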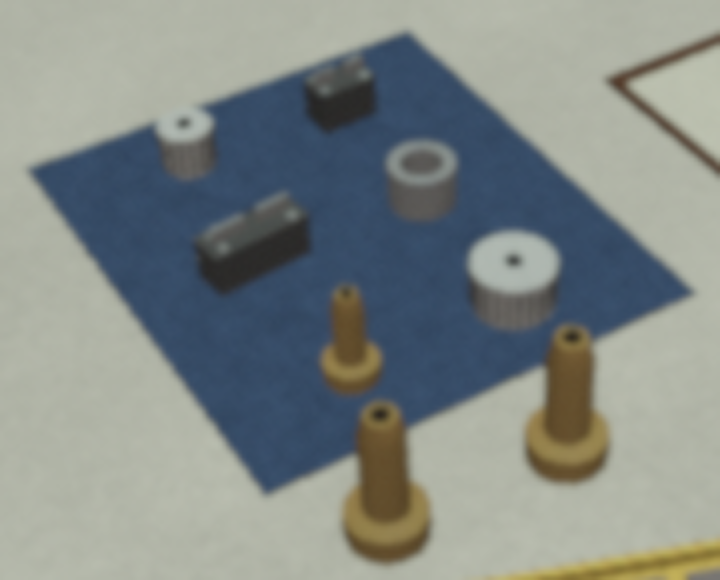

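The crop confirms it: the nozzle on the mat, crop (348,340), is about 60 mm tall. The other two, crop (382,480) and (568,400), are about 85 mm tall and will stay put. Next I look from above with the wrist camera.

```bash
cat >> h.py <<'E'
def q(psi): return np.array([0,np.cos(psi/2),np.sin(psi/2),0])
E
python3 - <<'E'
from h import *
for i,p in enumerate([(.49,-.2,.27),(.47,.19,.27)]):
    env.reach(np.array(p),q(0));env.dwell(.2)
    c=calibration('wrist');im,d=camera('wrist')
    cv2.imwrite(f'pics/w{i}.png',im);np.savez(f'pics/w{i}.npz',p=im,d=d,c=np.array(c,dtype=object))
    s=env.get_state();print(s['time'],s['tcp_pos'],s['qpos'].round(2),s['force'])
E
```

```text
2.4083 [ 0.48988573 -0.20054339  0.26998604] [ 0.48  0.29 -0.25  1.92  0.09  0.94 -1.38] [ 0.31668346 -0.13928026  0.849645  ]
4.1083 [0.47037805 0.18913589 0.26996414] [-0.09  0.28 -0.49  1.96  0.16  0.94 -2.23] [ 0.32605206 -1.51349949 -0.68422483]
```

View pics/w0.png

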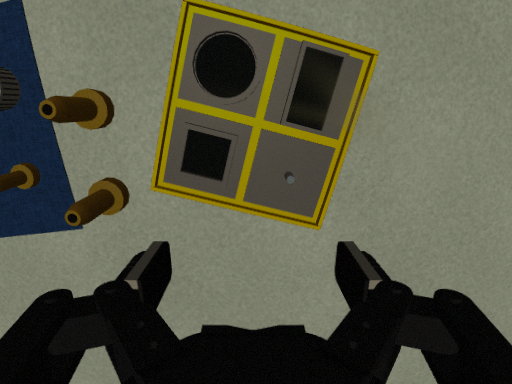

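View pics/w1.png

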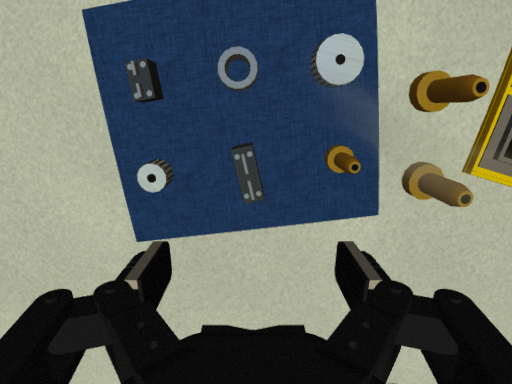

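The wrist pictures show the whole kit. In w1 they are the feed roller (340,59), collar (238,67), long holder (247,173), target nozzle (342,159), short holder (145,80) and small roller (153,177). In w0 the nests are round (225,65), long (315,88), square (207,155) and post (291,177). I measure positions from the depth and check the heights.

```bash
cat > m.py <<'E'
from h import *
def cloud(i):
    f=np.load(f'pics/w{i}.npz',allow_pickle=True);c=f['c'].item();p,d=f['p'],f['d']
    v,u=np.mgrid[0:384,0:512];u,v=u.astype(float),v.astype(float)
    x=(u-c['cx'])/c['fx'];y=(v-c['cy'])/c['fy'];a,b=x,y
    for _ in range(20): s=1+c['k1']*(a*a+b*b);a,b=x/s,y/s
    R=cv2.Rodrigues(c['rvec'])[0]
    P=(np.stack([a*d,b*d,d],-1)-np.array(c['tvec']).ravel())@R
    P[d==0]=np.nan
    return p,P,c
E
python3 - <<'E'
from m import *
p,P,c=cloud(1)
def sel(x,y,r,lo,hi):
    m=(np.hypot(P[...,0]-x,P[...,1]-y)<r)&(P[...,2]>lo)&(P[...,2]<hi);return P[m]
for n,x,y in [('feed',.597,.107),('collar',.576,.185),('small',.473,.307),('noz',.491,.09),('long',.472,.179),('short',.568,.286)]:
    Q=sel(x,y,.048,.022,.08);zs=Q[:,2];t=np.median(zs) if n!='noz' else .06
    T=Q[(abs(zs-t)<.005)][:,:2].astype(np.float32)
    print(n,len(Q),'z',np.percentile(zs,[50,95,100]).round(4),'circ',[np.round(v,4) for v in cv2.minEnclosingCircle(T)],'rect',[np.round(v,4) for v in cv2.minAreaRect(T*1000)])
print('mat',np.nanmedian(P[110:120,180:200,2]))
for n,u,v,z in [('feed',340,59,.032),('collar',238,67.5,.032),('nozfoot?',342,159,.014),('noztip',354,167,.062)]:print(n,world('',u,v,z=z,c=c).round(4))
p0,P0,c0=cloud(0)
for n,u,v,z in [('t',184,2,.016),('t',378,51,.016),('t',320,228,.016),('t',153,189,.016),('round',225,65,.008),('post',291,177,.03)]:print(n,world('',u,v,z=z,c=c0).round(4),P0[v,u].round(4))
for n,u,v in [('roundfl',225,65),('longfl',315,88),('sqfl',207,155),('plate',270,195),('bench',420,100)]:print(n,np.nanmedian(P0[v-4:v+5,u-4:u+5].reshape(-1,3),0).round(4))
a=cv2.resize(p0[0:235,145:385],None,fx=2.5,fy=2.5,interpolation=cv2.INTER_CUBIC)
cv2.imwrite('pics/c0.png',cv2.convertScaleAbs(a,alpha=1.6))
cv2.imwrite('pics/c1.png',cv2.resize(p[25:215,215:375],None,fx=3,fy=3,interpolation=cv2.INTER_CUBIC))
E
```

```text
feed 2052 z [0.0316 0.0329 0.0348] circ [array([0.5954, 0.101 ]), np.float64(0.0255)] rect [array([595.4594, 100.9802]), array([49.5918, 50.2253]), np.float64(56.3133)]
collar 913 z [0.0313 0.0327 0.034 ] circ [array([0.5871, 0.2053]), np.float64(0.0213)] rect [array([586.8367, 205.0947]), array([41.0889, 40.195 ]), np.float64(45.5165)]
small 760 z [0.0316 0.0329 0.0346] circ [array([0.4721, 0.3038]), np.float64(0.0178)] rect [array([472.1635, 302.8695]), array([34.4339, 33.0201]), np.float64(0.795)]
noz 371 z [0.0543 0.0623 0.0637] circ [array([0.4884, 0.0882]), np.float64(0.0065)] rect [array([490.8838,  87.3366]), array([13.2264, 14.3994]), np.float64(32.3551)]
long 1227 z [0.0317 0.0415 0.0432] circ [array([0.4751, 0.1949]), np.float64(0.0334)] rect [array([474.6828, 195.2018]), array([64.1656, 24.0894]), np.float64(12.4904)]
short 1025 z [0.0317 0.0414 0.0437] circ [array([0.5765, 0.3058]), np.float64(0.0226)] rect [array([576.6954, 306.4246]), array([40.1037, 25.4377]), np.float64(7.8952)]
mat 0.0014561428274332854
feed [0.5957 0.1005 0.032 ]
collar [0.5869 0.204  0.032 ]
nozfoot? [0.4902 0.0849 0.014 ]
noztip [0.49   0.0873 0.062 ]
t [ 0.6731 -0.1299  0.016 ] [ 0.6733 -0.1298  0.0153]
t [ 0.6269 -0.3343  0.016 ] [ 0.6268 -0.3342  0.0163]
t [ 0.4234 -0.2841  0.016 ] [ 0.4161 -0.2885 -0.001 ]
t [ 0.4739 -0.0808  0.016 ] [ 0.474  -0.0809  0.0162]
round [ 0.6123 -0.1701  0.008 ] [ 0.6124 -0.1701  0.0077]
post [ 0.4917 -0.2434  0.03  ] [ 0.4923 -0.2431  0.0326]
roundfl [ 0.6121 -0.1702  0.0093]
longfl [ 0.5883 -0.2697  0.0093]
sqfl [ 0.5135 -0.1465  0.0094]
plate [ 0.4642 -0.2215  0.0086]
bench [ 5.780e-01 -3.973e-01 -2.000e-04]
```

View pics/c0.png

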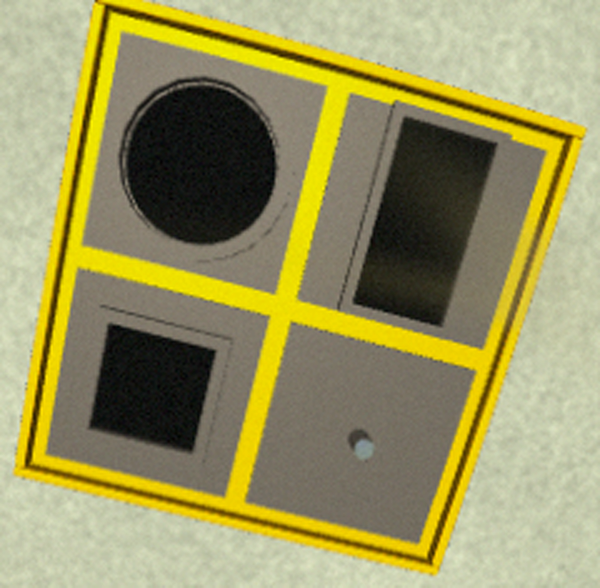

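View pics/c1.png

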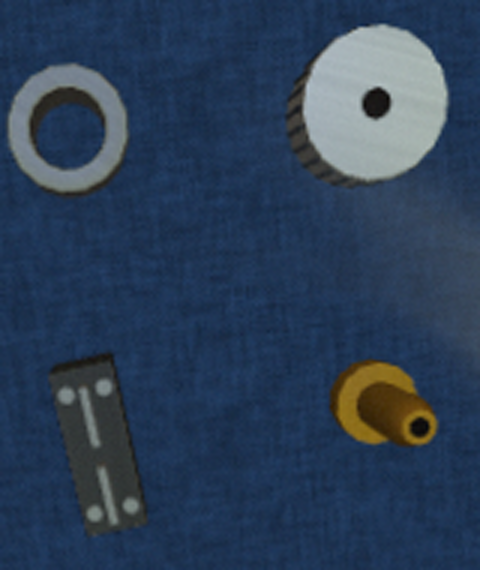

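Crop c0 shows the nests clearly, with the post at crop (363,447). Crop c1 shows the four kit parts. All sizes match the description: 50 mm roller, 41 mm ring, 64x24 block, tops at 32 mm. I place the feed roller first.

```bash
cat > pp.py <<'E'
from h import *
FLOOR=.0088
def run(name,src,psi0,dst,psi1,tip,width,pre):
    zt=env.nose_length+tip; T=lambda xy,z:np.array([xy[0],xy[1],z])
    env.grip(pre); env.reach(T(src,.24),q(psi0))
    env.movel(T(src,.13+tip),.25)
    hit=env.movel(T(src,.002+zt),.08,stop_force=12)
    env.grip(max(width-.012,0),60); s=env.get_state(); print(name,'hit',hit,'opening',s['opening'],'gf',s['gripper_force'],'tcp',s['tcp_pos'].round(4))
    if s['opening']<width-.006: print('MISSED');return
    env.movel(T(src,.24),.25); env.reach(T(dst,.24),q(psi1)); env.dwell(.2)
    print('held',env.get_state()['opening'])
    env.movel(T(dst,FLOOR+.02+zt),.2)
    hit=env.movel(T(dst,FLOOR-.003+zt),.03,stop_force=6)
    s=env.get_state();print('placed hit',hit,'tcp',s['tcp_pos'].round(4),'base z',s['tcp_pos'][2]-zt,s['force'].round(1))
    env.grip(width+.012); env.movel(T(dst,.24),.2); print('t',env.get_state()['time'])
E
python3 - <<'E'
from pp import *
run('feed',(.5955,.1008),0,(.611,-.170),-.231,.009,.050,.068)
im,d=camera('side');cv2.imwrite('pics/s1.png',im)
E
```

```text
feed hit False opening 0.048176065592150645 gf 61.90809488296509 tcp [0.5961 0.101  0.0847]
held 0.0483504210216032
placed hit True tcp [ 0.6108 -0.17    0.0917] base z 0.01009672444256203 [-1.3  0.1  5.4]
t 11.4333
```

View pics/s1.png

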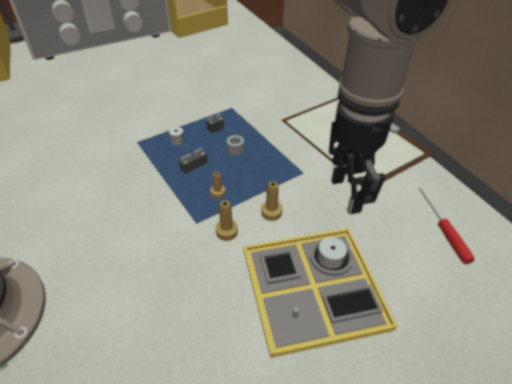

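The feed roller stands in the round nest at (333,252) and everything else is undisturbed. Next comes the blade holder, then the nozzle if the holder seats.

```bash
python3 - <<'E'
from pp import *
run('long',(.4748,.195),.218,(.588,-.268),-.231,.011,.024,.044)
run('noz',(.4898,.0872),0,(.513,-.147),-.231,.017,.018,.042)
im,d=camera('side');cv2.imwrite('pics/s2.png',cv2.resize(im[90:360,120:420],None,fx=2,fy=2,interpolation=cv2.INTER_CUBIC))
E
```

```text
long hit False opening 0.022761956469969334 gf 59.874756932258606 tcp [0.4752 0.1951 0.0863]
held 0.02257824403965118
placed hit True tcp [ 0.5878 -0.268   0.0934] base z 0.009760010036277508 [-0.4  0.1  5.3]
t 20.2583
noz hit False opening 0.016610968637657052 gf 58.700647493242286 tcp [0.4901 0.0873 0.0922]
held 0.016334650581448253
placed hit True tcp [ 0.5129 -0.147   0.0992] base z 0.009590238496817574 [-1.4 -0.2  5.6]
t 27.975
```

View pics/s2.png

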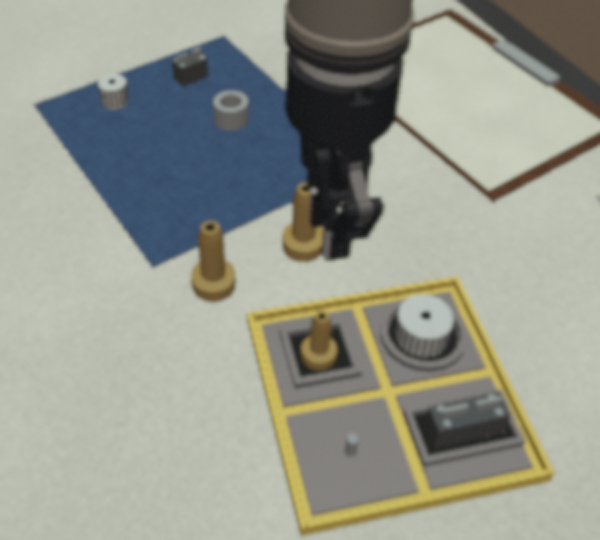

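The holder is in the long nest at crop (470,422) and the nozzle upright in the square nest at (320,343). The collar is next, then a check from above.

```bash
python3 - <<'E'
from pp import *
run('collar',(.587,.2045),0,(.491,-.244),-.231,.008,.042,.060)
env.reach(np.array([.47,-.2,.27]),q(0));env.dwell(.3)
c=calibration('wrist');im,d=camera('wrist');cv2.imwrite('pics/w2.png',im);np.savez('pics/w2.npz',p=im,d=d,c=np.array(c,dtype=object))
from m import cloud
p,P,c=cloud(2)
for n,x,y,r in [('feed',.611,-.170,.035),('long',.588,-.268,.04),('noz',.513,-.147,.03),('collar',.491,-.244,.035)]:
    m=(np.hypot(P[...,0]-x,P[...,1]-y)<r)&(P[...,2]>.03);Q=P[m];T=Q[abs(Q[:,2]-.039)<.006][:,:2].astype(np.float32)
    print(n,np.percentile(Q[:,2],[50,98]).round(4),[np.round(v,1) for v in cv2.minAreaRect(T*1000)])
E
```

```text
collar hit False opening 0.04018551277947048 gf 60.409946870058775 tcp [0.5874 0.2047 0.0837]
held 0.03996043180960953
placed hit True tcp [ 0.4909 -0.244   0.0907] base z 0.010052141348182247 [-1.1 -0.   6.6]
t 36.7583
feed [0.0387 0.0403] [array([ 609.8, -169.1]), array([49.5, 50.3]), np.float64(11.2)]
long [0.0388 0.0492] [array([ 587.5, -267. ]), array([24.8, 65.3]), np.float64(75.6)]
noz [0.2687 0.2926] [array([ 514.4, -151.4]), array([17. ,  6.3]), np.float64(23.0)]
collar [0.2718 0.295 ] [array([ 490.4, -242.8]), array([40.8, 40.9]), np.float64(57.4)]
```

View pics/w2.png

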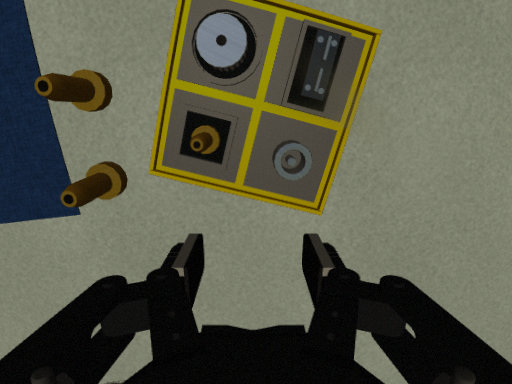

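All four parts are seated. The roller and holder tops read 38.7 mm, which is the floor height plus 30 mm. The nozzle stands upright at (204,142) and the collar is over the post at (292,160). The gripper is clear, so I hand the job in.

```bash
python3 -c "
from h import *
print(job.job_done())"
```

```text
the job is handed in; nothing more can be done
None
```

The job is handed in after about 38 s of robot time: the feed roller, blade holder, guide nozzle and spacer collar were placed in that order, each in its own nest. The look-alikes were left where they were.

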